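# Seat the blue spray shield on the medallion jig

### The arm

A 7-joint arm with a two-finger parallel gripper is mounted at the origin on the work surface. World frame = base frame: x ahead of the robot, y to its left, z up, the work surface at z = 0. Lengths are in m, angles in rad, forces in N, time in s.
With the tool pointing down it reaches from about 0.4 to 0.875 m from the base axis. Payload 19.3 kg.
Tool frame: the origin (TCP) lies at the very end of the fingers, on their centre line; the grasp point (between the pads) lies bot.grasp_offset behind it (bot.grasp_offset is the distance from the TCP to the grasp point, in m); z points along the fingers, y is the direction in which the jaws open and shut (so a half turn about z gives the same grasp; the last joint's range is limited). The gripper opens to 85 mm and grips with 20 to 120 N. Pads are 22 mm wide; open, the fingers measure 114 mm over their backs; the gripper's body (76 mm by 85 mm) begins 54 mm behind the grasp point. The pads swing forward as they close: fully open they stand 13 mm farther back than shut.
Start: joints at [-1.214, 0.521, -0.036, 1.599, 0.021, 1.021, -0.113], TCP at [0.259, 0.569, 0.231] pointing down, gripper open.
Joint ranges: [-2.91, 2.91], [-0.3, 2.13], [-1.5, 1.42], [0.17, 2.43], [-1.26, 4.41], [0.16, 1.93], [-2.52, 2.52]. Speed limits (rad/s): [1.89, 1.89, 2.39, 2.39, 3.01, 3.01, 3.01].

### API

Orientations are given as [roll, pitch, yaw] about the fixed x, y, z axes, in that order (R = Rz(yaw) Ry(pitch) Rx(roll)).
In Python, from workcell import bot gives the robot as it stands. The module is installed in compiled form; this text tells all that it offers.
- The arm moves only by the shell command python3 -m handwheel 'ROWS' [OPENING] [FORCE]. ROWS is JSON, a list of rows, each a list of 6 numbers: the shift along the tool's x, y, z as a fraction of full scale, then the turn, a rotation vector about the tool's x, y, z as a fraction of full scale. In form: [[x, y, z, rx, ry, rz], ...]. A call has 1 to 8 rows; each row shifts and turns the commanded pose from where the row before left it, along the tool's axes as they then stand; what a row does not reach is not made up. Full scale, the value 1, is 0.025 m for a shift and 360 degrees for a turn. A row lasts 1/8 s, in which the tool goes at most 62.5 mm and 10.7 degrees, less where a joint would pass 70% of its speed; a pose out of reach is approached as far as the arm can. A call with a number of a shift or a turn outside -1 to 1 is refused whole. A call with a gripper value outside its range is refused whole. OPENING is the closure, from -1 (fully open) to 1 (shut), set as the call begins (- or left out, the last holds). The fingers move at their own pace and stop on an object; FORCE is the grip in N (left out, the last holds). Time passes only in rows, so rows that do not move let the fingers close. It gives the time, the measured TCP pose, the force and the opening at its end, in the units of the state.
- bot.observe(): the state, without advancing time (a new reading comes with each control period).
- bot.grab_frame(name): name is "scene" or "top" or "wrist"; returns a dict with "pixels" (384x512x3 uint8, blue, green, red), "vertical_fov" (degrees; the focal length in pixels is half the picture's height over the tangent of half this angle, whatever the lens; pixels are square), "cx", "cy" (the principal point, pixels), "R" (3x3) and "t" (3): a world point X has camera coordinates R X + t. Camera axes: x right, y down, z forward; pixel columns grow to the right and rows downward; lengths in m; the calibration is good to about 2 mm. A picture is of the moment at which its call begins. There is no depth.
- bot.job_done(): hands the job in, once; it reports no verdict.
Trained networks look in a picture, given as the dict that the camera call returned (one of the last four; its "shot" number tells which), for a name from the list of things; names that differ only in an ending like _2 or _b are one class to them, and where a whole thing is asked for, a point or a joint stands for the part that bears it (a point fixed in the world has none). Each returns a list of dicts, best first, with "score" (0 to 1); they miss things now and then, are a little off and sometimes report something else, mostly with a low value. They report only what shows in the picture. A call takes as long as a camera call. They do not tell look-alikes from the thing itself.
- bot.trace(picture, thing): "region" (384x512 bool, what is visible of it) and "point" ([column, row] in pixels, amid what is visible of it).
The state is a dict: "clock": time; "qpos": joint angles; "qd": joint speeds; "joint_efforts": joint torques, N m; "position": TCP position; "tool_rot": TCP orientation; "force": force on the tool from outside, world axes, zero at the start; "moment": the same for the moment, N m; "grip_width": finger opening in m.
Only numpy, scipy, OpenCV 4.12 (cv2) and the standard library are available. Lean on these libraries where they do the work, as an engineer would, in place of code of your own. Each camera call takes 0.05 s, during which the arm holds its last target.

### The job

Take the blue spray shield by its orange grip and lower it over the two steel pins of the aluminium jig, so that both pins come up through its two round holes and it lies flat and flush on the jig. Set it down rather than dropping it, let go, and leave the yellow shield where it lies.

Things in the scene. Friction and masses are not known exactly. Their poses are not given: they have to be found in the camera images.
- shield: Loose blue plate, 180 (x) x 110 (y) x 6 mm, 0.15-0.31 kg, flat on the table. Origin: centre of its underside, z up. Orange grip rib on its middle: 50 mm along x, 16 mm thick along y, top 48 mm above the underside; pinch it across y. Two round through holes, 34 mm wide, at x = -65 and +65 mm; rectangular windows (61 x 29 mm) at y = -32 and +32. Same after a half turn: either way fits.
- jig: Aluminium slab 210 (x) x 130 (y) x 18 mm high, fixed; place and yaw vary. Origin: centre of its underside on the table, z up. Two dark steel pins, 12 mm wide with tapered noses, at x = -65 and +65 mm, rise 40 mm above the slab's top; brass medallions on two black strips between them. Seated, the shield's underside is 18 mm above this origin, centres in line, x along x (either way).
- other_shield: Loose yellow plate of another jig, not to be used: same size, 180 x 110 x 6 mm, with a black grip rib (top 48 mm up) and six smaller holes that do not fit these pins. Origin: centre of its underside; x along its length, z up.
Not all that is in view belongs to the job. There is more than one size of the shield; the job needs the middle-sized.

How it is judged:
By the outcome, as a careful person would: the job done as asked, in the order asked, and still so for the second after the job is handed in, with the robot touching nothing.
It also fails if it takes over 43 s, if anything falls off the work surface, if the arm or the gripper's body presses on something with over 40 N, if the wrist force passes 120 N, or if a joint passes its speed limit or range.

## Working session

There is one attempt and no reset: what is moved stays moved. The work goes in short steps, Python scripts to look and compute and a shell command to move; the robot and the scene stay as the last step left them, time stands still between calls to the robot, and variables do not carry over. Pictures are saved under pics/ and viewed, and the job is handed in when it is done.

```bash
mkdir -p pics; python3 - <<'E'
from workcell import bot
import cv2,numpy as np
s=bot.observe();print(s,bot.grasp_offset)
for n in("scene","top"):
    f=bot.grab_frame(n);cv2.imwrite(f"pics/{n}0.png",f["pixels"]);print(n,f["vertical_fov"],f["cx"],f["cy"],np.round(f["R"],3).tolist(),np.round(f["t"],3).tolist(),f["shot"])
    for th in("shield","jig","other_shield"):
        for d in bot.trace(f,th):print(th,round(d["score"],2),d["point"],d["region"].sum())
E
```

```text
{'clock': 0.0, 'qpos': array([-1.21417177,  0.52201625, -0.0363391 ,  1.60005193,  0.02117757,
        1.02107887, -0.11277447]), 'qd': array([ 0.00073228, -0.0003686 ,  0.00053698,  0.0004019 ,  0.00192245,
        0.00045424, -0.00027721]), 'joint_efforts': array([-8.79946656e-04, -9.27104044e+01,  1.97913565e+00, -3.69944322e+01,
        1.76542159e-02,  8.24582472e-03,  7.51564562e-05]), 'position': array([0.25861371, 0.56859061, 0.23070847]), 'tool_rot': array([-3.14042374e+00,  5.94078213e-05,  2.71478291e+00]), 'force': array([0.31911134, 0.57932553, 1.34468257]), 'moment': array([ 0.03880835, -0.02941388,  0.03686375]), 'grip_width': 0.08543420259659319} 0.0187
scene 45.96873966341789 254.22056883879682 197.3999443153623 [[-0.408, 0.913, 0.013], [0.487, 0.23, -0.843], [-0.772, -0.337, -0.538]] [0.225, -0.129, 1.705] 1
shield 0.96 [173.1, 210.8] 1057
shield 0.94 [106.8, 210.4] 419
shield 0.65 [190.8, 164.3] 1245
jig 0.56 [355.8, 256.4] 2705
other_shield 0.87 [273.4, 231.5] 1342
top 46.09344898198203 258.62022823337657 194.03773350588736 [[0.006, -1.0, 0.02], [-0.996, -0.008, -0.084], [0.085, -0.019, -0.996]] [-0.088, 0.389, 1.256] 2
shield 0.95 [397.1, 126.6] 832
shield 0.69 [330.0, 155.7] 1820
shield 0.67 [366.7, 257.0] 3335
jig 0.73 [131.3, 159.9] 3473
other_shield 0.91 [218.5, 172.9] 2179
```

View pics/scene0.png

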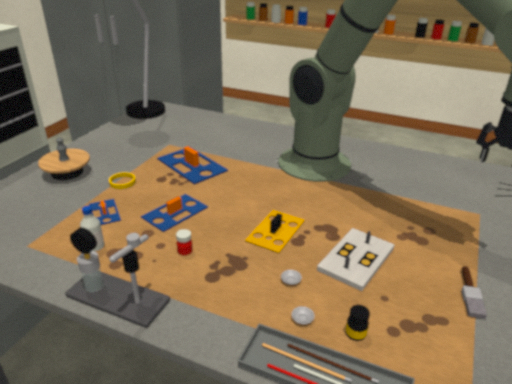

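View pics/top0.png

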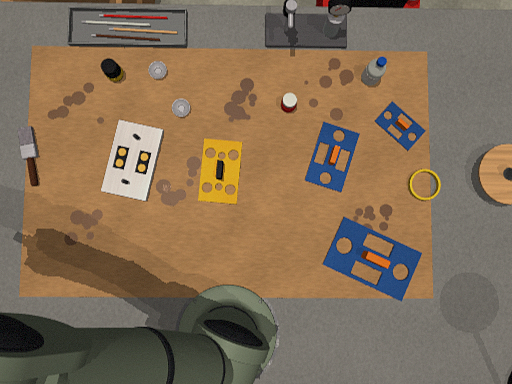

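Candidates in the top picture: small blue plate (397,127), middle blue plate (330,156), large blue plate (367,257), and the yellow one (219,173). I'll measure their sizes and check a crop.

```bash
cat > h.py <<'E'
from workcell import bot
import cv2,numpy as np
def ray(f,uv,z):
    F=f["pixels"].shape[0]/2/np.tan(np.radians(f["vertical_fov"]/2))
    R=np.array(f["R"]);t=np.array(f["t"]);uv=np.atleast_2d(np.asarray(uv,float))
    d=np.c_[(uv[:,0]-f["cx"])/F,(uv[:,1]-f["cy"])/F,np.ones(len(uv))]@R
    c=-R.T@t
    return c+d*((z-c[2])/d[:,2])[:,None]
def proj(f,X):
    F=f["pixels"].shape[0]/2/np.tan(np.radians(f["vertical_fov"]/2))
    p=np.atleast_2d(X)@np.array(f["R"]).T+np.array(f["t"])
    return np.c_[f["cx"]+F*p[:,0]/p[:,2],f["cy"]+F*p[:,1]/p[:,2]]
def rect(f,m,z):
    c,_=cv2.findContours(m.astype(np.uint8),0,cv2.CHAIN_APPROX_NONE)
    c=max(c,key=cv2.contourArea)[:,0]
    P=ray(f,c,z)[:,:2]
    (x,y),(w,h),a=cv2.minAreaRect((P*1000).astype(np.float32))
    if h>w:w,h,a=h,w,a+90
    return x/1000,y/1000,w,h,(a+90)%180-90
E
python3 - <<'E'
from h import *
for n in("top","scene"):
    f=bot.grab_frame(n)
    for th,z in(("shield",.006),("jig",.018),("other_shield",.006)):
        for d in bot.trace(f,th):print(n,th,round(d["score"],2),d["point"],np.round(rect(f,d["region"],z),3))
    if n=="top":
        p=f["pixels"]
        cv2.imwrite("pics/crop1.png",cv2.resize(np.hstack([p[110:210,290:430],p[110:210,80:220]]),None,fx=2.8,fy=2.8,interpolation=cv2.INTER_CUBIC))
E
```

```text
top shield 0.95 [398.3, 124.4] [  0.592  -0.492 130.689  82.313  48.29 ]
top shield 0.9 [370.6, 259.0] [ 2.11000e-01 -4.06000e-01  2.45851e+02  1.49145e+02  6.57420e+01]
top shield 0.66 [332.4, 156.2] [  0.501  -0.295 186.572 115.445 -19.328]
top jig 0.92 [132.4, 160.5] [  0.482   0.272 209.52  133.586 -11.655]
top other_shield 0.87 [219.5, 170.3] [ 4.56000e-01  2.60000e-02  1.79613e+02  1.10459e+02 -5.09500e+00]
scene shield 0.96 [171.4, 212.6] [  0.502  -0.295 184.396 120.478 -17.595]
scene shield 0.85 [192.6, 163.4] [ 2.09000e-01 -4.09000e-01  2.62768e+02  1.57490e+02  6.53230e+01]
scene shield 0.58 [104.8, 209.7] [  0.594  -0.488 136.473  70.195  50.478]
scene jig 0.69 [357.1, 258.2] [  0.49    0.277 229.696 134.803 -12.623]
scene other_shield 0.57 [273.8, 232.1] [ 4.58000e-01  2.80000e-02  1.87688e+02  1.14689e+02 -5.64700e+00]
```

View pics/crop1.png

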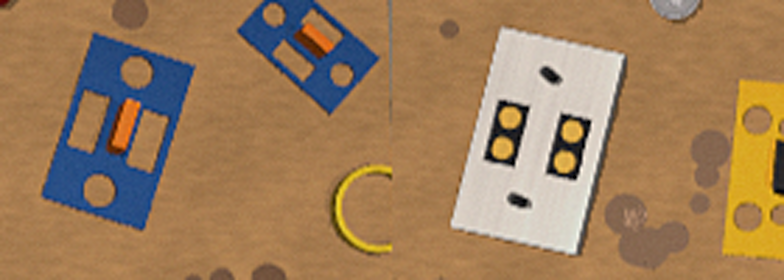

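The middle plate measures about 187 x 115 mm, against 131 and 246 mm for the other two. The crop shows it with two round holes, two windows and an orange rib, so I'll use the one at (330,156). I'll pass over the jig on the way and look at it with the wrist camera.

```bash
python3 -m handwheel '[[-0.97,-0.6,0,0,0,-0.017],[-0.97,-0.69,0,0,0,0],[-0.97,-0.69,0,0,0,0],[-0.97,-0.69,0,0,0,0],[-0.97,-0.69,0,0,0,0],[-0.97,-0.69,0,0,0,0],[-0.97,-0.69,0,0,0,0],[-0.97,-0.69,0,0,0,0]]' -1
python3 -m handwheel '[[-0.97,-0.69,0,0,0,0],[-0.97,-0.69,0,0,0,0],[-0.97,-0.69,0,0,0,0],[-0.97,-0.69,0,0,0,0],[0,0,0,0,0,0]]'
python3 - <<'E'
from h import *
s=bot.observe();print(s["position"],s["tool_rot"],s["clock"])
f=bot.grab_frame("wrist");cv2.imwrite("pics/w1.png",f["pixels"])
for d in bot.trace(f,"jig"):print(d["score"],d["point"],np.round(rect(f,d["region"],.018),3))
E
```

```text
clock: 1.8
position: [0.3983, 0.3764, 0.2314]
tool_rot: [3.141, 0.0, 2.822]
force: [-0.6, 1.5, 0.0]
grip_width: 0.0855
clock: 2.42
position: [0.4694, 0.2793, 0.2314]
tool_rot: [-3.141, 0.001, 2.818]
force: [-0.9, 0.5, -0.1]
grip_width: 0.0855
[0.46938114 0.27926955 0.23138952] [-3.14124936e+00  7.14199700e-04  2.81826033e+00] 2.425
0.9 [255.2, 168.2] [  0.483   0.276 210.691 131.226 -11.9  ]
```

View pics/w1.png

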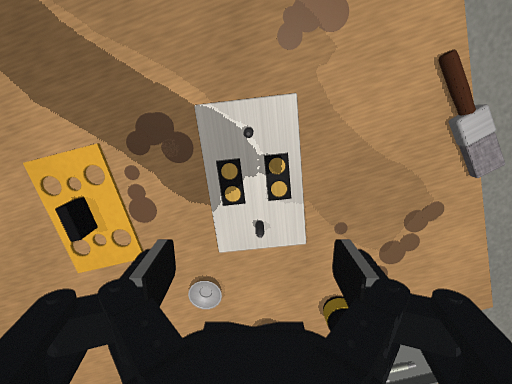

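The wrist view shows the jig at (255,170), with pins at about (249,132) and (259,229). It measures 211 x 131 mm at (0.483, 0.276) with yaw −11.9°, which agrees with the top camera. Next I'll move to the shield.

```bash
python3 -m handwheel '[[-0.39,-0.97,0,0,0,0],[-0.39,-0.97,0,0,0,0],[-0.39,-0.97,0,0,0,0],[-0.39,-0.97,0,0,0,0],[-0.39,-0.97,0,0,0,0],[-0.39,-0.97,0,0,0,0],[-0.39,-0.97,0,0,0,0],[-0.39,-0.97,0,0,0,0]]'
python3 -m handwheel '[[-0.39,-0.97,0,0,0,0],[-0.39,-0.97,0,0,0,0],[-0.39,-0.97,0,0,0,0],[-0.39,-0.97,0,0,0,0],[-0.39,-0.97,0,0,0,0],[-0.39,-0.97,0,0,0,0],[-0.39,-0.97,0,0,0,0],[-0.39,-0.97,0,0,0,0]]'
python3 -m handwheel '[[-0.39,-0.97,0,0,0,0],[-0.39,-0.97,0,0,0,0],[-0.39,-0.97,0,0,0,0],[-0.39,-0.97,0,0,0,0],[-0.39,-0.97,0,0,0,0],[-0.39,-0.97,0,0,0,0],[0,0,0,0,0,0]]'
python3 - <<'E'
from h import *
s=bot.observe();print(s["position"],s["tool_rot"],s["clock"])
f=bot.grab_frame("wrist");cv2.imwrite("pics/w2.png",f["pixels"])
for d in bot.trace(f,"shield"):print(d["score"],d["point"],np.round(rect(f,d["region"],.006),3))
E
```

```text
clock: 3.52
position: [0.481, 0.0729, 0.2314]
tool_rot: [3.141, 0.0, 2.823]
force: [1.2, -0.2, 0.1]
grip_width: 0.0854
clock: 4.53
position: [0.4945, -0.1358, 0.2313]
tool_rot: [3.141, 0.0, 2.823]
force: [-0.3, 0.0, -0.2]
grip_width: 0.0855
clock: 5.4
position: [0.5041, -0.2934, 0.2311]
tool_rot: [-3.141, -0.0, 2.821]
force: [-0.3, 0.5, -0.8]
grip_width: 0.0853
[ 0.50406452 -0.29338017  0.23112649] [-3.14126938e+00 -2.36330383e-05  2.82060051e+00] 5.4
0.98 [255.8, 157.2] [  0.501  -0.295 178.701 109.656 -17.965]
0.94 [126.5, 18.4] [  0.275  -0.418 220.391  42.764  71.551]
0.82 [134.3, 255.8] [  0.569  -0.517  79.888  59.031 -43.647]
```

View pics/w2.png

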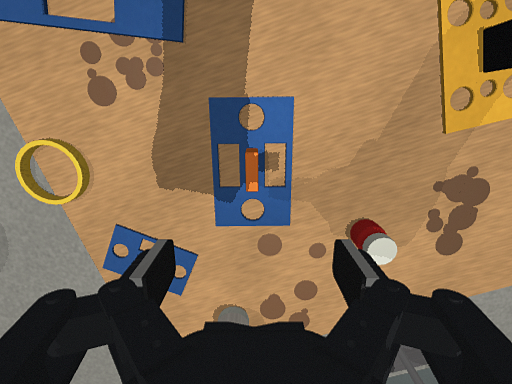

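The middle plate lies at (252,160) with its rib at (252,170). It measures 178.7 x 109.7 mm at (0.501, −0.295) with yaw −18.0°, so the size matches. I'll descend now.

```bash
python3 -m handwheel '[[0.09,-0.1,1,0,0,-0.001],[0,0,1,0,0,0],[0,0,1,0,0,0],[0,0,1,0,0,0],[0,0,1,0,0,0],[0,0,1,0,0,0],[0,0,1,0,0,0],[0,0,0.8,0,0,0]]' -0.4
python3 -m handwheel '[[0,0,0.5,0,0,0],[0,0,0.36,0,0,0],[0,0,0,0,0,0]]'
python3 - <<'E'
from h import *
s=bot.observe();print(s["position"],s["tool_rot"],s["clock"])
f=bot.grab_frame("wrist");cv2.imwrite("pics/w3.png",f["pixels"])
E
```

```text
clock: 6.5
position: [0.5014, -0.293, 0.0354]
tool_rot: [3.141, -0.0, 2.829]
force: [0.3, 0.5, -0.1]
grip_width: 0.0598
clock: 6.88
position: [0.5009, -0.2942, 0.0146]
tool_rot: [3.142, -0.0, 2.828]
force: [-0.5, 0.5, 1.1]
grip_width: 0.0599
[ 0.50090631 -0.29424737  0.01457803] [ 3.14150816e+00 -3.97629338e-04  2.82790429e+00] 6.875
```

View pics/w3.png

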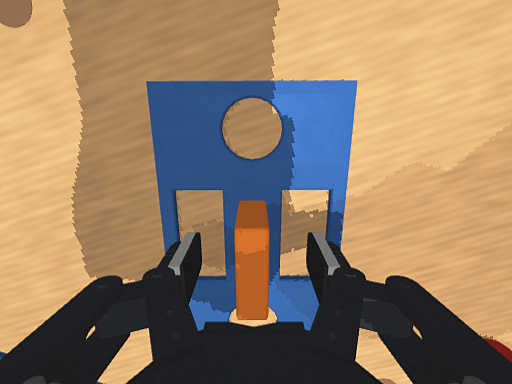

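The rib (252,260) stands between the pads (187 and 325). Closing the gripper and lifting.

```bash
python3 -m handwheel '[[0,0,0,0,0,0],[0,0,0,0,0,0],[0,0,0,0,0,0],[0,0,0,0,0,0],[0,0,0,0,0,0]]' 1 70
python3 -m handwheel '[[0,0,-0.3,0,0,0],[0,0,-0.6,0,0,0],[0,0,-0.8,0,0,0],[0,0,-1,0,0,0],[0,0,-1,0,0,0],[0,0,-1,0,0,0],[0,0,-0.9,0,0,0],[0,0,0,0,0,0]]'
python3 - <<'E'
from h import *
s=bot.observe();print(s["position"],s["tool_rot"],s["clock"],s["grip_width"],s["force"],s["moment"])
f=bot.grab_frame("wrist");cv2.imwrite("pics/w4.png",f["pixels"])
E
```

```text
clock: 7.55
position: [0.5012, -0.2945, 0.0154]
tool_rot: [-3.142, 0.001, 2.828]
force: [-2.4, -0.2, 6.6]
grip_width: 0.015
clock: 8.55
position: [0.5018, -0.2948, 0.1573]
tool_rot: [-3.141, 0.004, 2.828]
force: [0.5, -0.5, -2.7]
grip_width: 0.015
[ 0.50177029 -0.29483103  0.15728684] [-3.1412479   0.00368529  2.82772322] 8.55 0.015023415846210727 [ 0.50966566 -0.53315114 -2.68085342] [-0.007512   -0.00336177 -0.0212701 ]
```

View pics/w4.png

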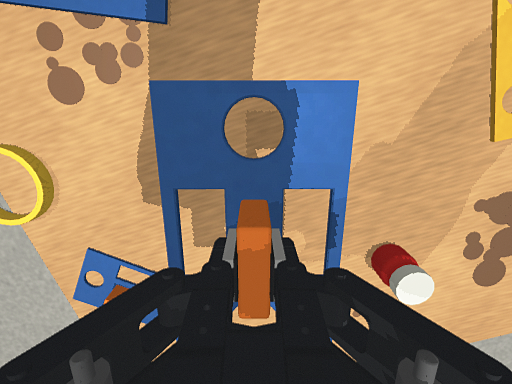

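The shield is held and level (grip 15 mm). Carrying it to the jig.

```bash
python3 -m handwheel '[[0,0.5,0,0,0,-0.017],[0.24,0.95,0,0,0,0],[0.24,0.95,0,0,0,0],[0.24,0.95,0,0,0,0],[0.24,0.95,0,0,0,0],[0.24,0.95,0,0,0,0],[0.24,0.95,0,0,0,0],[0.24,0.95,0,0,0,0]]'
python3 -m handwheel '[[0.24,0.95,0,0,0,0],[0.24,0.95,0,0,0,0],[0.24,0.95,0,0,0,0],[0.24,0.95,0,0,0,0],[0.24,0.95,0,0,0,0],[0.24,0.95,0,0,0,0],[0.24,0.95,0,0,0,0],[0.24,0.95,0,0,0,0]]'
python3 -m handwheel '[[0.24,0.95,0,0,0,0],[0.24,0.95,0,0,0,0],[0.24,0.95,0,0,0,0],[0.24,0.95,0,0,0,0],[0.24,0.95,0,0,0,0],[0.24,0.95,0,0,0,0],[0.24,0.95,0,0,0,0],[0,0,0,0,0,0]]'
python3 - <<'E'
from h import *
s=bot.observe();print(s["position"],s["tool_rot"],s["clock"],s["grip_width"],s["force"])
p=s["position"][:2];y=s["tool_rot"][2];d=np.array([.483,.276])-p
print(d@[np.cos(y),np.sin(y)],d@[np.sin(y),-np.cos(y)],np.degrees(y))
f=bot.grab_frame("wrist");cv2.imwrite("pics/w5.png",f["pixels"])
f=bot.grab_frame("top");cv2.imwrite("pics/t5.png",cv2.resize(f["pixels"][80:250,50:280],None,fx=3,fy=3,interpolation=2))
E
```

```text
clock: 9.6
position: [0.4973, -0.1103, 0.1542]
tool_rot: [-3.141, -0.001, 2.935]
force: [0.2, -0.0, -2.2]
grip_width: 0.0151
clock: 10.6
position: [0.4894, 0.0853, 0.1542]
tool_rot: [-3.141, -0.001, 2.935]
force: [1.4, -0.0, -0.9]
grip_width: 0.0153
clock: 11.6
position: [0.4822, 0.2576, 0.154]
tool_rot: [-3.141, -0.001, 2.937]
force: [1.1, -0.5, -2.4]
grip_width: 0.0152
[0.48215    0.25760091 0.15398317] [-3.14133108e+00 -1.09476877e-03  2.93724451e+00] 11.6 0.015217039150726214 [ 1.05148452 -0.50472546 -2.4279128 ]
0.002901395688215619 0.018188756190439987 168.29171366258026
```

View pics/w5.png

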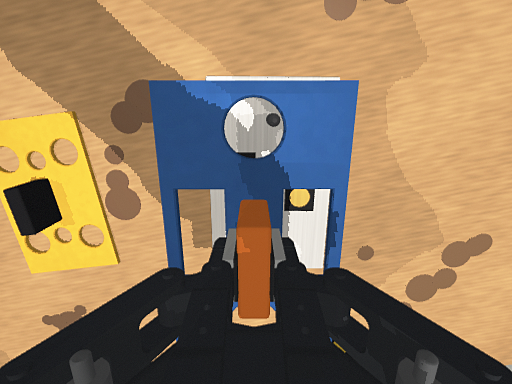

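View pics/t5.png

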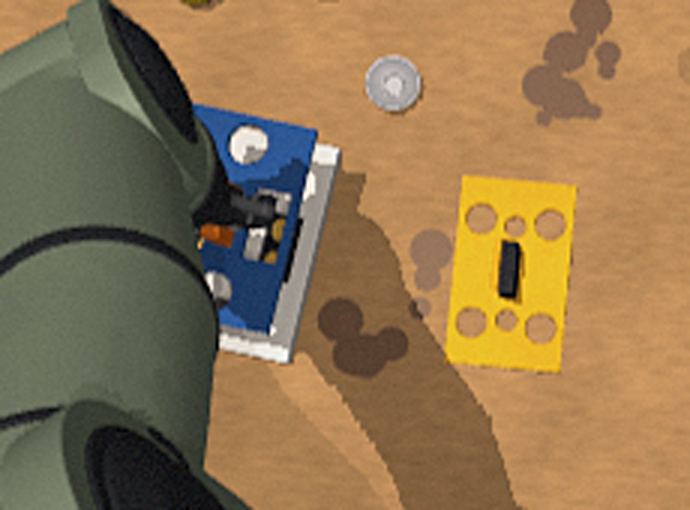

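The shield hangs over the jig, with a pin visible in its hole at (274,119). It needs 18 mm more along tool y. I'll shift it, lower it to just above the pins and look again.

```bash
python3 -m handwheel '[[0.06,0.4,0,0,0,0],[0.06,0.33,0.4,0,0,0],[0,0,0.9,0,0,0],[0,0,0.9,0,0,0],[0,0,0.7,0,0,0],[0,0,0,0,0,0]]'
python3 - <<'E'
from h import *
s=bot.observe();print(s["position"],s["tool_rot"],s["clock"],s["grip_width"],s["force"])
p=s["position"][:2];y=s["tool_rot"][2];d=np.array([.483,.276])-p
print(d@[np.cos(y),np.sin(y)],d@[np.sin(y),-np.cos(y)],np.degrees(y))
f=bot.grab_frame("wrist");cv2.imwrite("pics/w6.png",f["pixels"])
print([proj(f,[.483+a*.065*np.cos(np.radians(-11.9)),.276+a*.065*np.sin(np.radians(-11.9)),.058]) for a in(-1,1)])
f=bot.grab_frame("scene");cv2.imwrite("pics/s6.png",cv2.resize(f["pixels"][180:310,270:460],None,fx=4,fy=4,interpolation=2))
E
```

```text
clock: 12.45
position: [0.4832, 0.2742, 0.081]
tool_rot: [-3.14, -0.002, 2.935]
force: [-0.1, 0.8, -1.7]
grip_width: 0.0152
[0.48318006 0.27421308 0.08099142] [-3.13995145e+00 -1.56749046e-03  2.93466863e+00] 12.45 0.015199793963423875 [-0.11569186  0.82591461 -1.67399606]
0.0005433459835906346 0.0017118043855710256 168.14412698759926
[array([[255.66167926, 126.37410829]]), array([[255.33032437, 309.24814545]])]
```

View pics/w6.png

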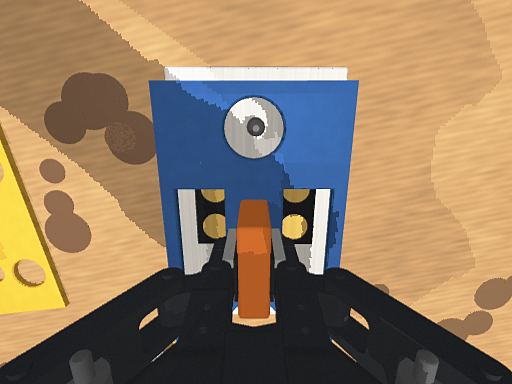

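View pics/s6.png

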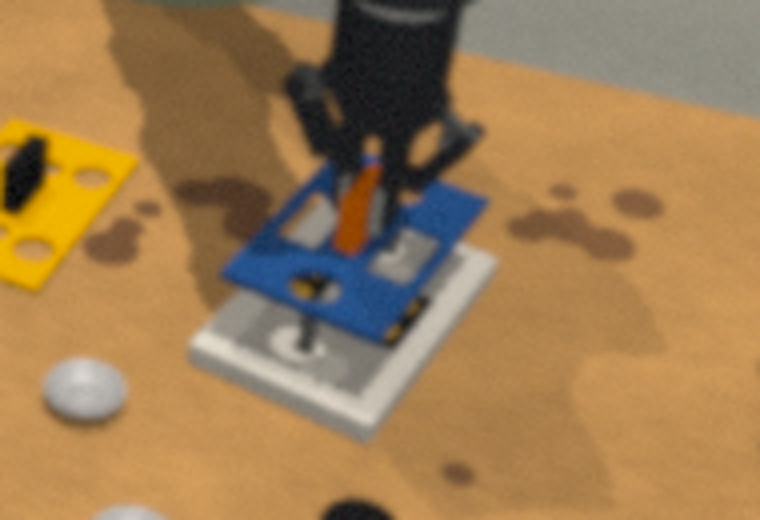

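The pin (255,127) sits in the centre of the hole (254,127). The second hole's line agrees with the scene view. Lowering, slowly at the end.

```bash
python3 -m handwheel '[[0,0,0.4,0,0,0],[0,0.03,0.5,0,0,0],[0,0.03,0.4,0,0,0],[0,0,0.25,0,0,0],[0,0,0.1,0,0,0],[0,0,0,0,0,0]]'
python3 - <<'E'
from h import *
s=bot.observe();print(s["position"],s["tool_rot"],s["clock"],s["grip_width"],s["force"])
f=bot.grab_frame("wrist");cv2.imwrite("pics/w7.png",f["pixels"])
E
```

```text
clock: 13.3
position: [0.4841, 0.2759, 0.041]
tool_rot: [-3.141, -0.0, 2.935]
force: [0.6, -0.5, -2.4]
grip_width: 0.015
[0.4841359  0.27590388 0.04098217] [-3.14149071e+00 -5.66514202e-05  2.93462291e+00] 13.3 0.014959823257508002 [ 0.58829259 -0.46062606 -2.44003443]
```

View pics/w7.png

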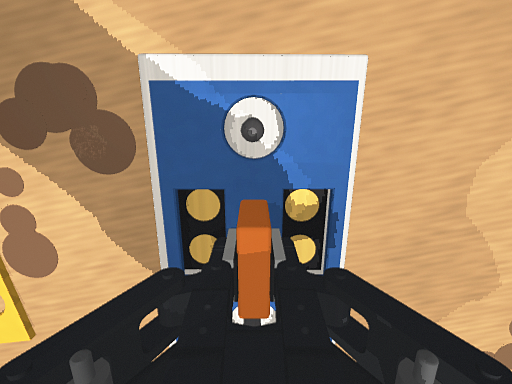

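The pin is through the hole, centred at (252,129), and there is about 7 mm left to go down.

```bash
python3 -m handwheel '[[0,0,0.12,0,0,0],[0,0,0.08,0,0,0],[0,0,0.04,0,0,0],[0,0,0.04,0,0,0],[0,0,0,0,0,0]]'
```

```text
clock: 13.98
position: [0.4841, 0.2759, 0.034]
tool_rot: [-3.142, -0.0, 2.935]
force: [0.5, 0.4, -2.6]
grip_width: 0.0149
```

```bash
python3 -m handwheel '[[0,0,0.03,0,0,0],[0,0,0,0,0,0]]'; python3 -m handwheel '[[0,0,0.03,0,0,0],[0,0,0,0,0,0]]'
```

```text
clock: 14.22
position: [0.4842, 0.276, 0.0334]
tool_rot: [3.141, 0.0, 2.935]
force: [-0.3, -0.3, -0.4]
grip_width: 0.0152
clock: 14.48
position: [0.4842, 0.276, 0.0334]
tool_rot: [3.141, 0.0, 2.935]
force: [-4.7, -3.5, 16.6]
grip_width: 0.015
```

Contact shows at TCP z = 0.0334, the predicted height, with a light force of 17 N. Easing off slightly, then opening.

```bash
python3 -m handwheel '[[0,0,-0.02,0,0,0],[0,0,0,0,0,0]]'; python3 -m handwheel '[[0,0,0,0,0,0],[0,0,0,0,0,0],[0,0,0,0,0,0],[0,0,0,0,0,0]]' -0.4 
python3 - <<'E'
from h import *
f=bot.grab_frame("wrist");cv2.imwrite("pics/w8.png",f["pixels"])
E
```

```text
clock: 14.72
position: [0.4842, 0.276, 0.0333]
tool_rot: [3.141, 0.0, 2.935]
force: [-2.5, -0.1, 8.5]
grip_width: 0.0149
clock: 15.22
position: [0.4841, 0.2759, 0.033]
tool_rot: [-3.142, 0.0, 2.935]
force: [0.4, 0.2, 0.0]
grip_width: 0.0599
```

View pics/w8.png

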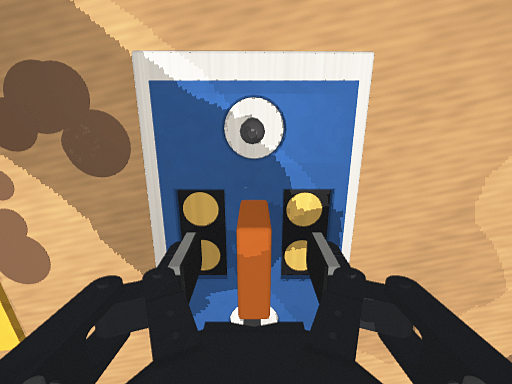

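The gripper is free of the rib (252,260). Retreating straight up and checking.

```bash
python3 -m handwheel '[[0,0,-0.3,0,0,0],[0,0,-0.8,0,0,0],[0,0,-1,0,0,0],[0,0,-1,0,0,0],[0,0,-1,0,0,0],[0,0,-1,0,0,0],[0,0,-1,0,0,0],[0,0,-1,0,0,0]]'
python3 -m handwheel '[[0,0,-0.6,0,0,0],[0,0,0,0,0,0]]'
python3 - <<'E'
from h import *
f=bot.grab_frame("wrist");cv2.imwrite("pics/w9.png",f["pixels"])
for d in bot.trace(f,"shield"):print(d["score"],d["point"],np.round(rect(f,d["region"],.024),3))
for d in bot.trace(f,"jig"):print(d["score"],d["point"],np.round(rect(f,d["region"],.018),3))
f=bot.grab_frame("scene");cv2.imwrite("pics/s9.png",cv2.resize(f["pixels"][180:310,230:420],None,fx=4,fy=4,interpolation=2))
E
```

```text
clock: 16.27
position: [0.484, 0.2758, 0.212]
tool_rot: [3.141, 0.0, 2.935]
force: [-0.3, 0.5, 0.5]
grip_width: 0.0598
clock: 16.52
position: [0.4844, 0.2762, 0.2263]
tool_rot: [3.14, 0.001, 2.935]
force: [-0.5, -0.8, -0.8]
grip_width: 0.0597
0.75 [258.0, 158.7] [  0.485   0.276 179.275 111.95  -11.917]
0.66 [239.9, 157.8] [  0.483   0.276 207.999 128.883 -12.169]
```

View pics/w9.png

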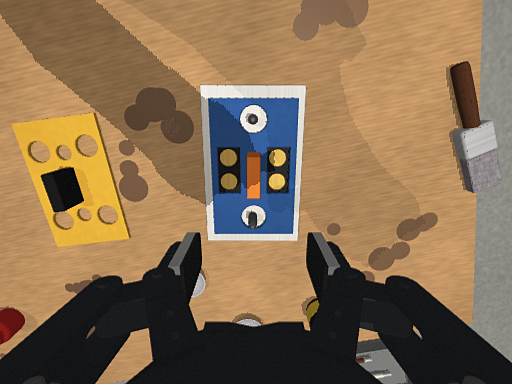

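View pics/s9.png

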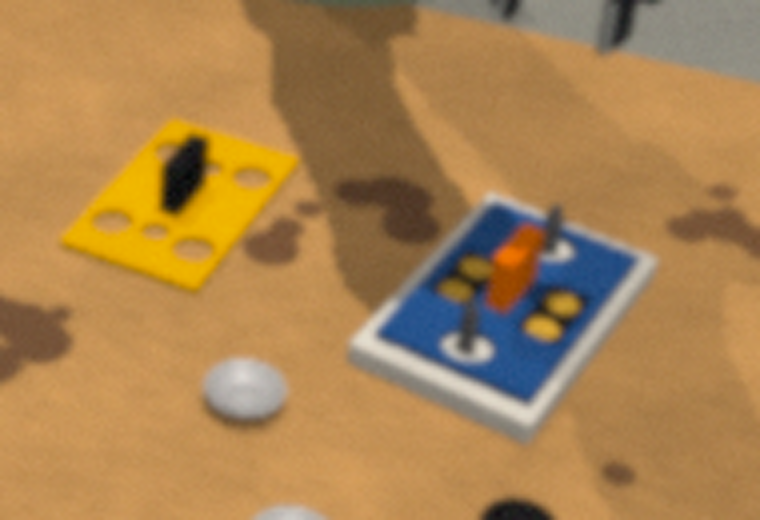

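Both pins stand up through the holes at (253,119) and (253,216). The shield is flat and centred, and the yellow one hasn't moved. Handing in.

```bash
python3 - <<'E'
from workcell import bot
print(bot.job_done(),bot.observe()["clock"])
E
```

```text
the job is handed in; nothing more can be done
the job is handed in; nothing more can be done
```

The middle-sized blue shield is on the jig with both pins up through its round holes. I gripped it by the orange rib, lowered it until light contact, let go, and lifted the gripper clear. The job was handed in after about 17 s on the robot's clock, against the 43 s limit.

**Last checks:**
- **Position:** the shield measured (0.485, 0.276) with yaw −11.9°. The jig measured (0.483, 0.276) with yaw −12.2°, so their centres are within about 2 mm.
- **Flush:** contact came at the tool height worked out for flush seating, 0.0334 m. The highest force I read was about 17 N, and both the scene and wrist views show the shield lying flat.
- **Yellow shield:** it lies where it was, by eye in the pictures; I did not re-measure it.

No check failed. The only disagreement was in the first scene-camera outlines, where the jig came out 230 mm long because its sides were included. I used the wrist-camera measurements instead, which matched the stated sizes.

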